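# Let the ball out of the toy ball run and ease its lever back

## Robot

A 7-joint arm with a two-finger parallel gripper is mounted at the origin on the work surface. World frame = base frame: x ahead of the robot, y to its left, z up, the work surface at z = 0. Lengths are in mm, angles in rad, forces in N, time in s.
With the tool pointing down it reaches from about 425 to 950 mm from the base axis. Payload 4.7 kg.
Tool frame: the origin (TCP) lies midway between the tips of the shut fingers; the grasp point (between the pads) lies 19 mm behind it (ctrl.hold_point_z is the distance from the TCP to the grasp point, in mm); y points along the fingers, x is the direction in which the jaws open and shut, and the axes are right-handed (so a half turn about y gives the same grasp; the last joint's range is limited). The gripper opens to 85 mm and grips with 20 to 120 N. Pads are 22 mm wide; open, the fingers measure 114 mm over their backs; the gripper's body (76 mm by 85 mm) begins 54 mm behind the grasp point. The pads swing forward as they close: fully open they stand 13 mm farther back than shut.
Start: joints at [-1.13, 0.469, -0.049, 1.532, 0.024, 1.141, -0.082], TCP at [305.543, 601.907, 231.335] pointing down, gripper open.
Joint ranges: [-2.59, 2.59], [-0.33, 1.99], [-1.39, 1.29], [0.1, 2.45], [-1.04, 4.18], [0.21, 1.99], [-2.66, 2.66]. Speed limits (rad/s): [2.57, 2.57, 3.14, 3.14, 3.14, 3.14, 3.14].

## Interface

Orientations are given as a rotation vector (axis times angle).
In Python, from rig import ctrl gives the robot as it stands.
- The arm moves only by the shell command python3 -m crank 'ROWS' [FORCE]. ROWS is JSON, a list of rows, each an object of numbers: "tx", "ty", "tz": the shift along the world's x, y, z in m; "ax", "ay", "az": the turn, a rotation vector about the world's x, y, z in degrees; "fingers": the closure, from 0 (fully open) to 1 (shut). A call has 1 to 5 rows; each row shifts and turns the commanded pose from where the row before left it; what a row does not reach is not made up. A row lasts 1/8 s, in which the tool goes at most 62.5 mm and 10.7 degrees, less where a joint would pass 70% of its speed; a pose out of reach is approached as far as the arm can. A call with a gripper value outside its range is refused whole. The fingers move at their own pace and stop on an object; FORCE is the grip in N (left out, the last holds). Time passes only in rows, so rows that do not move let the fingers close. It gives the time, the measured TCP pose, the force and the opening at its end, in the units of the state.
- ctrl.get_state(): the state, without advancing time (a new reading comes with each control period).
- ctrl.camera(name): name is "scene" or "side" or "wrist"; returns a dict with "color" (384x512x3 uint8, blue, green, red), "mtx" (3x3 intrinsics, pixels), "world_to_cam" (4x4, takes a point from world to camera coordinates); the wrist camera has in their place "tool_from_camera" (4x4, takes a point from camera to tool coordinates, whose origin is the TCP and whose axes are the tool frame's). Camera axes: x right, y up, looking along -z (the intrinsics and any distortion apply to the point x, -y, -z); pixel columns grow to the right and rows downward; lengths in mm; the calibration is good to about 2 mm. A picture is of the moment at which its call begins: read the wrist's pose just before it. There is no depth.
- ctrl.finish_job(): hands the job in, once; it reports no verdict.
The state is a dict: "time_s": time; "joints": joint angles; "dq": joint speeds; "tau": joint torques, N m; "position": TCP position; "tcp_rot": TCP orientation; "ft_force": force on the tool from outside, world axes, zero at the start; "wrist_torque": the same for the moment, N m; "opening": finger opening in mm.
Only numpy, scipy, OpenCV 4.12 (cv2) and the standard library are available. Lean on these libraries where they do the work, as an engineer would, in place of code of your own. Each camera call takes 0.05 s, during which the arm holds its last target.

## Task

Two wooden ball runs stand among the toys on the stall; only one has a ball waiting behind its gate. Press that toy's spring lever down to its stop and keep it down until the ball lies in the tray at the toy's end, then let the lever rise slowly all the way back up, taking two seconds or more over it; do not let it snap back.

Things in the scene. Friction and masses are not known exactly. Their poses are not given: they have to be found in the camera images.
- lever (a joint): Rocker lever of the ball run that holds the ball: 0 rad at rest (press pad up, gate down), 0.42 rad with the pad pressed down to its stop; the gate clears the ball at about 0.3 rad. Level axle 71 mm above the tray floor, 91 mm horizontally from the pad's centre. Its spring pushes the pad up with about 2 N at rest, 5 N at the stop; let go, it snaps back.
- pad (a point): Centre of the top face of the round wooden press pad (44 mm across) on that lever's end nearest the robot, 99 mm above the tray floor at rest. The face slopes 11 degrees at rest (falling towards the tray), 13 degrees the other way at the stop; its centre goes 39 mm about straight down, free below. Nothing near it stands higher. x axis along the toy to the tray (tilts with the lever), y left.
- ball_center (a point): Centre of the dark wooden ball, 34 mm across, about 14 g. At the start it lies on the sloping track behind two gate pins, 150 mm from the pad along the toy, 40 mm above the tray floor. A second toy like it beside it has no ball (its base may be higher or lower); either may be on the left.
- tray (a point): Centre of the floor of the catch tray (inside 66 mm along the toy, 74 mm across, walls 36 mm high) at that toy's end away from the robot, 238 mm from the pad. x axis along the toy away from the pad, z up. The toy is fixed, 312 by 110 mm; its base block, whose top is the tray floor, is 14 to 44 mm thick. The ball rolls here by itself within about a second of the gate opening.

How it is judged:
By the outcome, as a careful person would: the job done as asked, in the order asked, and still so for the second after the job is handed in, with the robot touching nothing.
It also fails if it takes over 32 s, if anything falls off the work surface, if the arm or the gripper's body presses on something with over 40 N, if the wrist force passes 120 N, or if a joint passes its speed limit or range.

## Working session

There is one attempt and no reset: what is moved stays moved. The work goes in short steps, Python scripts to look and compute and a shell command to move; the robot and the scene stay as the last step left them, time stands still between calls to the robot, and variables do not carry over. Pictures are saved under pics/ and viewed, and the job is handed in when it is done.

```bash
ls; mkdir -p pics
python3 - <<'E'
from rig import ctrl
import cv2, numpy as np
print(ctrl.get_state())
for n in ["scene","side","wrist"]:
    c=ctrl.camera(n); cv2.imwrite(f"pics/{n}0.png",c["color"]); print(n,{k:np.round(v,3).tolist() for k,v in c.items() if k!="color"})
    np.savez(f"{n}0.npz",**c)
E
```

```text
pics
{'time_s': 0.0, 'joints': array([-1.12991346,  0.46945896, -0.04861694,  1.53369837,  0.02409685,
        1.14101365, -0.08231354]), 'dq': array([ 1.08356801e-03, -1.33890235e-03, -6.82332229e-04, -8.16581589e-04,
       -1.47084496e-03, -1.50519678e-03,  4.40950794e-05]), 'tau': array([-9.24353335e-04, -5.10317409e+01, -4.70713049e-02, -2.37707698e+01,
        1.07547719e-02,  7.58473790e-03, -2.20708068e-05]), 'position': array([305.27762364, 601.35744126, 230.24780488]), 'tcp_rot': array([-1.39665343, -0.85539088,  0.85811836]), 'ft_force': array([-0.02865488,  0.31478367, -0.044554  ]), 'wrist_torque': array([-0.00112361,  0.02293748, -0.01498125]), 'opening': 85.38918158587423}
scene {'mtx': [[359.117, 0.0, 253.444], [0.0, 359.117, 191.761], [0.0, 0.0, 1.0]], 'world_to_cam': [[-0.184, 0.983, 0.013, 120.71], [-0.804, -0.158, 0.574, 412.291], [0.566, 0.095, 0.819, -1334.244], [0.0, 0.0, 0.0, 1.0]]}
side {'mtx': [[460.635, 0.0, 248.964], [0.0, 460.635, 195.535], [0.0, 0.0, 1.0]], 'world_to_cam': [[-0.988, -0.151, 0.006, 582.577], [0.086, -0.526, 0.846, -153.09], [-0.125, 0.837, 0.533, -905.618], [0.0, 0.0, 0.0, 1.0]]}
wrist {'mtx': [[336.135, 0.0, 259.099], [0.0, 336.135, 195.236], [0.0, 0.0, 1.0]], 'tool_from_camera': [[1.0, -0.0, -0.001, -0.439], [-0.001, 0.327, -0.945, -143.269], [0.0, 0.945, 0.327, 84.022], [0.0, 0.0, 0.0, 1.0]]}
```

View pics/scene0.png

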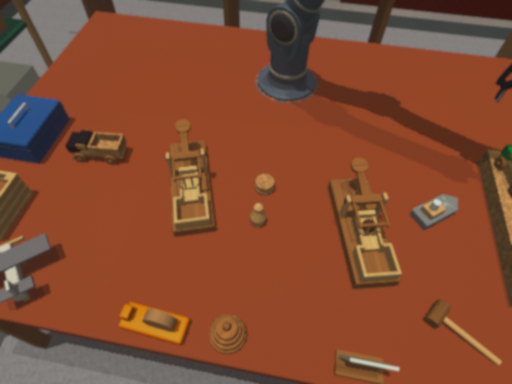

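View pics/side0.png

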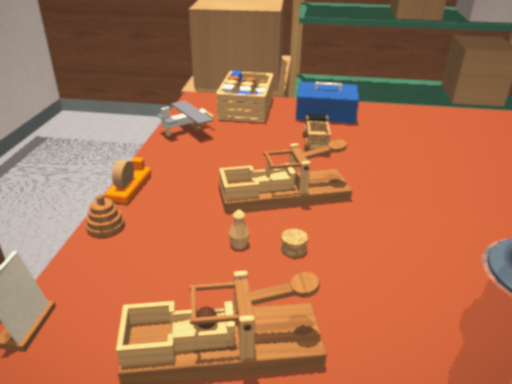

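View pics/wrist0.png

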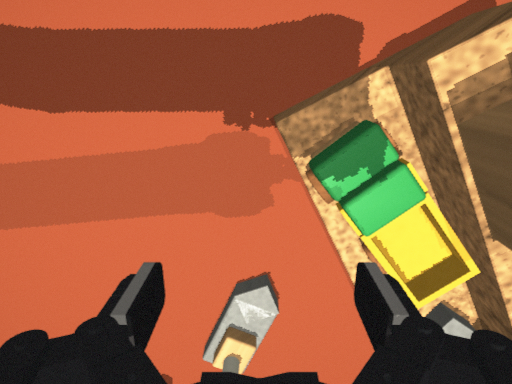

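Run:
```python
import cv2, numpy as np
s=cv2.imread("pics/scene0.png"); d=cv2.imread("pics/side0.png")
a=cv2.resize(s[145:295,310:410],None,fx=4,fy=4,interpolation=cv2.INTER_CUBIC)
b=cv2.resize(s[110:240,150:230],None,fx=4,fy=4,interpolation=cv2.INTER_CUBIC)
b=cv2.copyMakeBorder(b,0,a.shape[0]-b.shape[0],0,0,cv2.BORDER_CONSTANT)
cv2.imwrite("pics/z1.png",np.hstack([a,b]))
cv2.imwrite("pics/z2.png",cv2.resize(d[260:384,105:335],None,fx=3.4,fy=3.4,interpolation=cv2.INTER_CUBIC))
```

```text
(no output)
```

View pics/z1.png

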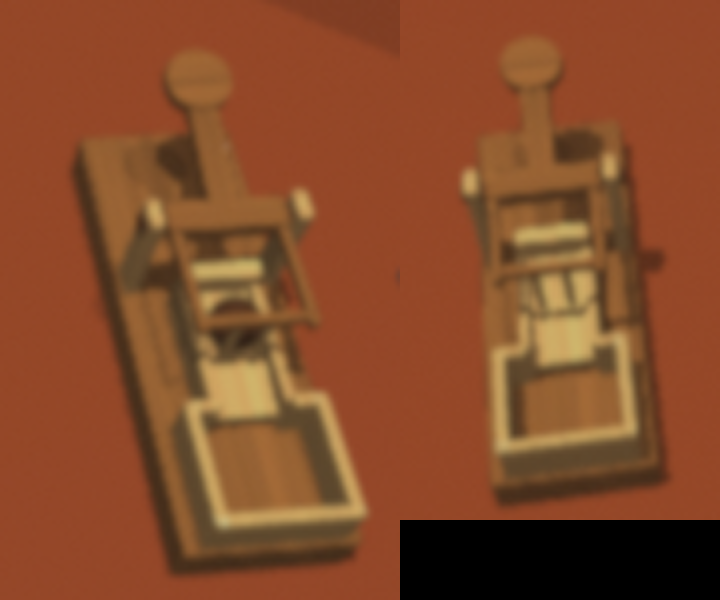

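View pics/z2.png

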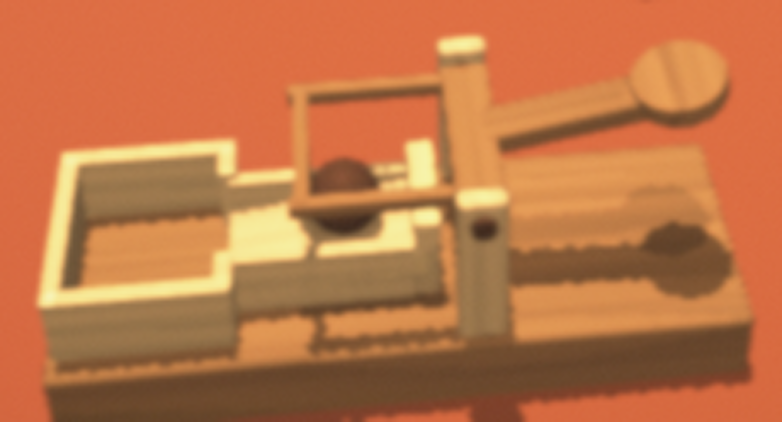

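```bash
cat > h.py <<'E'
import numpy as np, cv2
def load(n): return dict(np.load(n+".npz"))
def ray(c,p):
    M=c["world_to_cam"];K=c["mtx"]
    v=np.array([(p[0]-K[0,2])/K[0,0],-(p[1]-K[1,2])/K[1,1],-1.]); R=M[:3,:3]
    d=R.T@v; return -R.T@M[:3,3], d/np.linalg.norm(d)
def tri(c1,p1,c2,p2):
    o1,d1=ray(c1,p1);o2,d2=ray(c2,p2)
    t=np.linalg.lstsq(np.c_[d1,-d2],o2-o1,rcond=None)[0]
    a=o1+t[0]*d1;b=o2+t[1]*d2
    return (a+b)/2,np.linalg.norm(a-b)
def plane(c,p,z):
    o,d=ray(c,p); return o+d*(z-o[2])/d[2]
def proj(c,P):
    q=c["world_to_cam"][:3,:3]@P+c["world_to_cam"][:3,3];K=c["mtx"]
    return K[0,0]*q[0]/-q[2]+K[0,2], K[1,1]*-q[1]/-q[2]+K[1,2]
E
python3 - <<'E'
from h import *
np.set_printoptions(precision=1,suppress=True)
s=load("scene0");d=load("side0")
S=lambda x,y:(x/4+310-.4,y/4+145-.4); D=lambda x,y:(x/3.4+105-.35,y/3.4+260-.35)
P={"pad":((199,77),(680,78)),"FL":((362,515),(45,303)),"FR":((217,525),(65,153)),"NR":((187,402),(235,145)),"NL":((328,397),(235,285)),"postR":((155,213),(462,46)),"postL":((302,205),(483,198)),"ball":((236,315),(345,190))}
for k,(a,b) in P.items(): print(k,*tri(s,S(*a),d,D(*b)))
# base bottom corners on table
for a in [(173,570),(352,557)]: print("basecorner z0",plane(s,S(*a),0))
for b in [(752,378),(52,425)]: print("side base z0",plane(d,D(*b),0))
E
```

```text
pad [468.3 244.4 131.7] 0.19702830910222743
FL [726.3 357.2  69.3] 2.254708613204525
FR [749.5 274.4  70.6] 1.0472299758330024
NR [673.  256.   69.6] 0.9428358648053083
NL [651.1 338.7  70.7] 7.022915018392036
postR [570.1 222.6 116.1] 1.4962598244289014
postL [546.  313.2 115.9] 1.632108945446091
ball [612.3 283.2  79. ] 0.8840186237134717
basecorner z0 [752.3 266.5   0. ]
basecorner z0 [723.  375.6   0. ]
side base z0 [424.1 293.6   0. ]
side base z0 [728.9 366.2   0. ]
```

```bash
python3 - <<'E'
import numpy as np
from scipy.spatial.transform import Rotation as R
print(R.from_rotvec([-1.39665343, -0.85539088,  0.85811836]).as_matrix().round(3))
E
python3 -m crank '[{"tx":0.016,"ty":-0.036,"fingers":1},{"tx":0.016,"ty":-0.036,"fingers":1},{"tx":0.016,"ty":-0.036,"fingers":1},{"tx":0.016,"ty":-0.036,"fingers":1},{"tx":0.016,"ty":-0.036,"fingers":1}]' 40
```

```text
[[ 0.453 -0.001 -0.892]
 [ 0.892 -0.002  0.453]
 [-0.002 -1.    -0.   ]]invalid input at $[0]: expected keys tx, ty, tz, ax, ay, az, fingers
```

```bash
python3 -m crank '[{"tx":0.016,"ty":-0.036,"tz":0,"ax":0,"ay":0,"az":4.2,"fingers":1},{"tx":0.016,"ty":-0.036,"tz":0,"ax":0,"ay":0,"az":4.2,"fingers":1},{"tx":0.016,"ty":-0.036,"tz":0,"ax":0,"ay":0,"az":4.2,"fingers":1},{"tx":0.016,"ty":-0.036,"tz":0,"ax":0,"ay":0,"az":4.2,"fingers":1},{"tx":0.016,"ty":-0.036,"tz":0,"ax":0,"ay":0,"az":4.2,"fingers":1}]' 40
```

```text
time_s: 0.78
position: [385.9, 420.5, 231.1]
tcp_rot: [-1.255, -1.134, 1.135]
ft_force: [0.8, 0.2, -0.3]
opening: -0.0
```

```bash
python3 -m crank '[{"tx":0.0165,"ty":-0.0352,"tz":-0.01,"ax":0,"ay":0,"az":4.2,"fingers":1},{"tx":0.0165,"ty":-0.0352,"tz":-0.01,"ax":0,"ay":0,"az":4.2,"fingers":1},{"tx":0.0165,"ty":-0.0352,"tz":-0.01,"ax":0,"ay":0,"az":4.2,"fingers":1},{"tx":0.0165,"ty":-0.0352,"tz":-0.01,"ax":0,"ay":0,"az":4.2,"fingers":1},{"tx":0.0165,"ty":-0.0352,"tz":-0.01,"ax":0,"ay":0,"az":4.2,"fingers":1}]'
python3 - <<'E'
from rig import ctrl
import cv2, numpy as np
print(ctrl.get_state()['position'])
w=ctrl.camera("wrist"); d=ctrl.camera("side"); 
np.savez("side1.npz",**d)
cv2.imwrite("pics/w1.png",np.hstack([cv2.resize(w["color"],(400,300)),cv2.resize(d["color"],(400,300))]))
E
```

```text
time_s: 1.4
position: [468.3, 244.6, 180.9]
tcp_rot: [-1.071, -1.402, 1.402]
ft_force: [-0.3, -0.3, 1.0]
opening: 0.3
[468.328053   244.63862584 180.89246367]
```

View pics/w1.png

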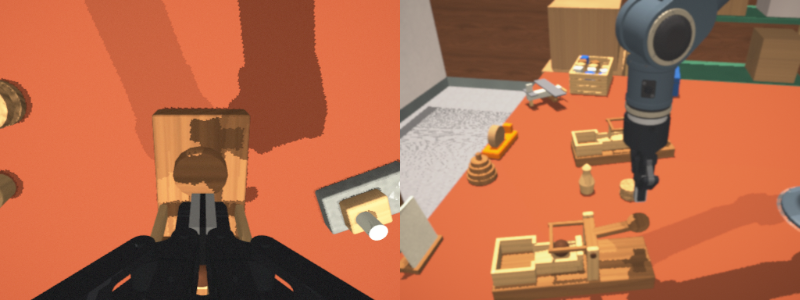

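Run:
```python
import numpy as np
from h import load
w=load("wrist0");T=w["tool_from_camera"];K=w["mtx"]
for p in [(0,0,0),(0,48.5,0),(22,48.5,0),(-22,48.5,0)]:
    q=T[:3,:3].T@(np.array(p)-T[:3,3]); print(p,(K[0,0]*q[0]/-q[2]+K[0,2])*400/512,(K[1,1]*-q[1]/-q[2]+K[1,2])*300/384)
```

```text
(0, 0, 0) 202.95649931745405 205.11241643773516
(0, 48.5, 0) 202.80385253139818 173.6263116509821
(22, 48.5, 0) 230.48488199721353 173.6274866066772
(-22, 48.5, 0) 175.11909623759422 173.6251365370972
```

```bash
python3 -m crank '[{"tx":0,"ty":0,"tz":-0.012,"ax":0,"ay":0,"az":0,"fingers":1},{"tx":0,"ty":0,"tz":-0.012,"ax":0,"ay":0,"az":0,"fingers":1},{"tx":0,"ty":0,"tz":-0.011,"ax":0,"ay":0,"az":0,"fingers":1},{"tx":0,"ty":0,"tz":-0.006,"ax":0,"ay":0,"az":0,"fingers":1},{"tx":0,"ty":0,"tz":-0.003,"ax":0,"ay":0,"az":0,"fingers":1}]'
python3 -m crank '[{"tx":0,"ty":0,"tz":-0.003,"ax":0,"ay":0,"az":0,"fingers":1},{"tx":0,"ty":0,"tz":-0.003,"ax":0,"ay":0,"az":0,"fingers":1},{"tx":0,"ty":0,"tz":-0.003,"ax":0,"ay":0,"az":0,"fingers":1}]'
```

```text
time_s: 2.12
position: [467.8, 246.1, 136.8]
tcp_rot: [-1.072, -1.4, 1.401]
ft_force: [0.1, -0.6, 1.3]
opening: -0.2
time_s: 2.5
position: [468.0, 246.0, 128.5]
tcp_rot: [-1.073, -1.401, 1.4]
ft_force: [-1.5, -0.4, 2.9]
opening: -0.1
```

```bash
python3 -m crank '[{"tx":0,"ty":0,"tz":-0.005,"ax":0,"ay":0,"az":0,"fingers":1},{"tx":0,"ty":0,"tz":-0.005,"ax":0,"ay":0,"az":0,"fingers":1},{"tx":0,"ty":0,"tz":-0.005,"ax":0,"ay":0,"az":0,"fingers":1},{"tx":0,"ty":0,"tz":-0.005,"ax":0,"ay":0,"az":0,"fingers":1},{"tx":0,"ty":0,"tz":-0.005,"ax":0,"ay":0,"az":0,"fingers":1}]'
python3 -m crank '[{"tx":0,"ty":0,"tz":-0.002,"ax":0,"ay":0,"az":0,"fingers":1},{"tx":0,"ty":0,"tz":-0.002,"ax":0,"ay":0,"az":0,"fingers":1}]'
python3 -m crank '[{"tx":0,"ty":0,"tz":-0.001,"ax":0,"ay":0,"az":0,"fingers":1}]'
python3 -m crank '[{"tx":0,"ty":0,"tz":-0.001,"ax":0,"ay":0,"az":0,"fingers":1}]'
python3 -m crank '[{"tx":0,"ty":0,"tz":-0.001,"ax":0,"ay":0,"az":0,"fingers":1}]'
```

```text
time_s: 3.12
position: [467.4, 245.7, 102.8]
tcp_rot: [-1.072, -1.399, 1.401]
ft_force: [-4.1, -0.1, 4.0]
opening: 0.0
time_s: 3.38
position: [467.7, 245.8, 99.1]
tcp_rot: [-1.072, -1.4, 1.401]
ft_force: [-4.4, -1.8, 4.8]
opening: 0.1
time_s: 3.5
position: [467.7, 245.8, 98.2]
tcp_rot: [-1.073, -1.4, 1.401]
ft_force: [-4.4, -0.7, 4.8]
opening: 0.2
time_s: 3.62
position: [467.8, 245.9, 97.3]
tcp_rot: [-1.073, -1.4, 1.401]
ft_force: [-4.6, -1.3, 4.7]
opening: 0.0
time_s: 3.75
position: [467.9, 245.9, 96.3]
tcp_rot: [-1.073, -1.4, 1.401]
ft_force: [-6.1, -1.1, 7.9]
opening: 0.1
```

```bash
python3 -m crank '[{"tx":0,"ty":0,"tz":-0.001,"ax":0,"ay":0,"az":0,"fingers":1}]'
python3 -m crank '[{"tx":0,"ty":0,"tz":-0.001,"ax":0,"ay":0,"az":0,"fingers":1},{"tx":0,"ty":0,"tz":0,"ax":0,"ay":0,"az":0,"fingers":1}]'
```

```text
time_s: 3.88
position: [468.0, 245.9, 96.0]
tcp_rot: [-1.073, -1.4, 1.401]
ft_force: [-7.5, -2.8, 13.4]
opening: -0.1
time_s: 4.12
position: [468.0, 245.9, 95.8]
tcp_rot: [-1.073, -1.4, 1.4]
ft_force: [-8.8, -2.4, 17.0]
opening: 0.3
```

At the stop (force rises to 17 N with almost no travel). Holding and looking for the ball.

```bash
python3 -m crank '[{"tx":0,"ty":0,"tz":0,"ax":0,"ay":0,"az":0,"fingers":1},{"tx":0,"ty":0,"tz":0,"ax":0,"ay":0,"az":0,"fingers":1},{"tx":0,"ty":0,"tz":0,"ax":0,"ay":0,"az":0,"fingers":1},{"tx":0,"ty":0,"tz":0,"ax":0,"ay":0,"az":0,"fingers":1},{"tx":0,"ty":0,"tz":0,"ax":0,"ay":0,"az":0,"fingers":1}]'
python3 -m crank '[{"tx":0,"ty":0,"tz":0,"ax":0,"ay":0,"az":0,"fingers":1},{"tx":0,"ty":0,"tz":0,"ax":0,"ay":0,"az":0,"fingers":1},{"tx":0,"ty":0,"tz":0,"ax":0,"ay":0,"az":0,"fingers":1},{"tx":0,"ty":0,"tz":0,"ax":0,"ay":0,"az":0,"fingers":1},{"tx":0,"ty":0,"tz":0,"ax":0,"ay":0,"az":0,"fingers":1}]'
python3 - <<'E'
from rig import ctrl
import cv2, numpy as np
s=ctrl.camera("scene")["color"]; d=ctrl.camera("side")["color"]
a=cv2.resize(s[145:295,310:410],None,fx=3,fy=3,interpolation=cv2.INTER_CUBIC)
b=cv2.resize(d[250:384,105:335],None,fx=2,fy=2,interpolation=cv2.INTER_CUBIC)
b=cv2.copyMakeBorder(b,0,a.shape[0]-b.shape[0],0,0,cv2.BORDER_CONSTANT)
cv2.imwrite("pics/p2.png",np.hstack([a,b]))
E
```

```text
time_s: 4.75
position: [468.1, 245.9, 95.8]
tcp_rot: [-1.073, -1.4, 1.4]
ft_force: [-8.1, -3.5, 16.2]
opening: -0.1
time_s: 5.38
position: [468.0, 245.9, 95.8]
tcp_rot: [-1.073, -1.4, 1.4]
ft_force: [-8.3, -3.3, 16.4]
opening: 0.2
```

View pics/p2.png

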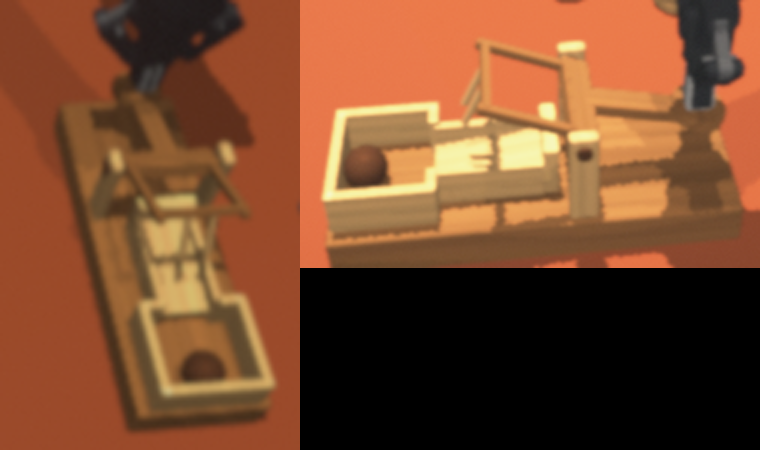

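The ball lies in the tray: scene crop (203,366), side crop (366,166). The gate is raised and the pad is held down, so I'll start the slow release at about 10 mm/s.

```bash
python3 -m crank '[{"tx":0,"ty":0,"tz":0.0012,"ax":0,"ay":0,"az":0,"fingers":1},{"tx":0,"ty":0,"tz":0.0012,"ax":0,"ay":0,"az":0,"fingers":1},{"tx":0,"ty":0,"tz":0.0012,"ax":0,"ay":0,"az":0,"fingers":1},{"tx":0,"ty":0,"tz":0.0012,"ax":0,"ay":0,"az":0,"fingers":1},{"tx":0,"ty":0,"tz":0.0012,"ax":0,"ay":0,"az":0,"fingers":1}]'
python3 -m crank '[{"tx":0,"ty":0,"tz":0.0012,"ax":0,"ay":0,"az":0,"fingers":1},{"tx":0,"ty":0,"tz":0.0012,"ax":0,"ay":0,"az":0,"fingers":1},{"tx":0,"ty":0,"tz":0.0012,"ax":0,"ay":0,"az":0,"fingers":1},{"tx":0,"ty":0,"tz":0.0012,"ax":0,"ay":0,"az":0,"fingers":1},{"tx":0,"ty":0,"tz":0.0012,"ax":0,"ay":0,"az":0,"fingers":1}]'
```

```text
time_s: 6.1
position: [467.6, 245.8, 100.3]
tcp_rot: [-1.072, -1.4, 1.401]
ft_force: [-5.9, -0.3, 4.6]
opening: -0.4
time_s: 6.72
position: [468.2, 245.9, 106.5]
tcp_rot: [-1.073, -1.401, 1.4]
ft_force: [-3.8, -1.2, 4.1]
opening: -0.1
```

```bash
python3 -m crank '[{"tx":0,"ty":0,"tz":0.0012,"ax":0,"ay":0,"az":0,"fingers":1},{"tx":0,"ty":0,"tz":0.0012,"ax":0,"ay":0,"az":0,"fingers":1},{"tx":0,"ty":0,"tz":0.0012,"ax":0,"ay":0,"az":0,"fingers":1},{"tx":0,"ty":0,"tz":0.0012,"ax":0,"ay":0,"az":0,"fingers":1},{"tx":0,"ty":0,"tz":0.0012,"ax":0,"ay":0,"az":0,"fingers":1}]'
python3 -m crank '[{"tx":0,"ty":0,"tz":0.0012,"ax":0,"ay":0,"az":0,"fingers":1},{"tx":0,"ty":0,"tz":0.0012,"ax":0,"ay":0,"az":0,"fingers":1},{"tx":0,"ty":0,"tz":0.0012,"ax":0,"ay":0,"az":0,"fingers":1},{"tx":0,"ty":0,"tz":0.0012,"ax":0,"ay":0,"az":0,"fingers":1},{"tx":0,"ty":0,"tz":0.0012,"ax":0,"ay":0,"az":0,"fingers":1}]'
python3 -m crank '[{"tx":0,"ty":0,"tz":0.0012,"ax":0,"ay":0,"az":0,"fingers":1},{"tx":0,"ty":0,"tz":0.0012,"ax":0,"ay":0,"az":0,"fingers":1},{"tx":0,"ty":0,"tz":0.0012,"ax":0,"ay":0,"az":0,"fingers":1},{"tx":0,"ty":0,"tz":0.0012,"ax":0,"ay":0,"az":0,"fingers":1},{"tx":0,"ty":0,"tz":0.0012,"ax":0,"ay":0,"az":0,"fingers":1}]'
python3 -m crank '[{"tx":0,"ty":0,"tz":0.0012,"ax":0,"ay":0,"az":0,"fingers":1},{"tx":0,"ty":0,"tz":0.0012,"ax":0,"ay":0,"az":0,"fingers":1},{"tx":0,"ty":0,"tz":0.0012,"ax":0,"ay":0,"az":0,"fingers":1},{"tx":0,"ty":0,"tz":0.0012,"ax":0,"ay":0,"az":0,"fingers":1},{"tx":0,"ty":0,"tz":0.0012,"ax":0,"ay":0,"az":0,"fingers":1}]'
```

```text
time_s: 7.35
position: [468.4, 246.0, 112.5]
tcp_rot: [-1.073, -1.401, 1.4]
ft_force: [-3.1, -1.5, 4.5]
opening: -0.0
time_s: 7.98
position: [468.9, 246.1, 118.6]
tcp_rot: [-1.074, -1.402, 1.399]
ft_force: [0.3, -1.0, 3.3]
opening: 0.1
time_s: 8.6
position: [468.1, 246.1, 124.4]
tcp_rot: [-1.073, -1.401, 1.4]
ft_force: [2.3, 0.0, 1.9]
opening: 0.1
time_s: 9.22
position: [467.9, 245.9, 130.3]
tcp_rot: [-1.073, -1.4, 1.401]
ft_force: [1.8, 0.6, 1.5]
opening: -0.0
```

```bash
python3 -m crank '[{"tx":0,"ty":0,"tz":0.001,"ax":0,"ay":0,"az":0,"fingers":1},{"tx":0,"ty":0,"tz":0.001,"ax":0,"ay":0,"az":0,"fingers":1},{"tx":0,"ty":0,"tz":0.001,"ax":0,"ay":0,"az":0,"fingers":1},{"tx":0,"ty":0,"tz":0.001,"ax":0,"ay":0,"az":0,"fingers":1},{"tx":0,"ty":0,"tz":0.001,"ax":0,"ay":0,"az":0,"fingers":1}]'
python3 -m crank '[{"tx":0,"ty":0,"tz":0.001,"ax":0,"ay":0,"az":0,"fingers":1},{"tx":0,"ty":0,"tz":0.001,"ax":0,"ay":0,"az":0,"fingers":1},{"tx":0,"ty":0,"tz":0.001,"ax":0,"ay":0,"az":0,"fingers":1},{"tx":0,"ty":0,"tz":0.001,"ax":0,"ay":0,"az":0,"fingers":1},{"tx":0,"ty":0,"tz":0.001,"ax":0,"ay":0,"az":0,"fingers":1}]'
```

```text
time_s: 9.85
position: [468.0, 245.8, 135.4]
tcp_rot: [-1.073, -1.4, 1.401]
ft_force: [1.4, -0.2, 1.1]
opening: -0.4
time_s: 10.48
position: [467.9, 245.8, 140.3]
tcp_rot: [-1.073, -1.4, 1.401]
ft_force: [0.4, 0.2, -0.7]
opening: 0.0
```

Contact is lost near 135 mm, the rest height. I'll back away clear and check.

```bash
python3 -m crank '[{"tx":0,"ty":0,"tz":0.01,"ax":0,"ay":0,"az":0,"fingers":1},{"tx":0,"ty":0,"tz":0.02,"ax":0,"ay":0,"az":0,"fingers":1},{"tx":0,"ty":0,"tz":0.025,"ax":0,"ay":0,"az":0,"fingers":1},{"tx":0,"ty":0,"tz":0.02,"ax":0,"ay":0,"az":0,"fingers":1},{"tx":0,"ty":0,"tz":0,"ax":0,"ay":0,"az":0,"fingers":1}]'
python3 - <<'E'
from rig import ctrl
import cv2, numpy as np
s=ctrl.camera("scene")["color"]; d=ctrl.camera("side")["color"]
a=cv2.resize(s[145:295,310:410],None,fx=3,fy=3,interpolation=cv2.INTER_CUBIC)
b=cv2.resize(d[250:384,105:335],None,fx=2,fy=2,interpolation=cv2.INTER_CUBIC)
b=cv2.copyMakeBorder(b,0,a.shape[0]-b.shape[0],0,0,cv2.BORDER_CONSTANT)
cv2.imwrite("pics/p3.png",np.hstack([a,b]))
E
```

```text
time_s: 11.1
position: [469.1, 246.5, 217.4]
tcp_rot: [-1.075, -1.404, 1.397]
ft_force: [0.3, 0.7, -0.2]
opening: -0.1
```

View pics/p3.png

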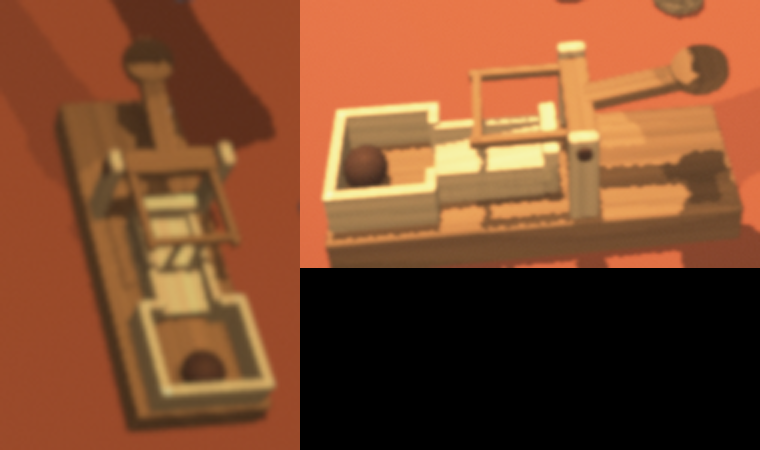

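The lever is back at rest, with the pad at scene crop (148,60) and side crop (700,68). The ball is in the tray and the robot is clear of everything.

```bash
python3 -c "
from rig import ctrl
print(ctrl.finish_job())"
```

```text
the job is handed in; nothing more can be done
None
```

The job is done and handed in at about 11 s of the 32 s allowed; the hand-in gives no verdict.

- **Toy:** The ball was in the left toy (the near one in the side view), with its pad at about (468, 244, 132) mm.
- **Press:** I pressed the pad with the shut fingers down to its stop. At the stop the TCP held at z = 95.8 mm and the upward force climbed to 17 N.
- **Hold:** I kept it down for over a second, until both cameras showed the ball in the tray.
- **Release:** I let the lever up at about 10 mm/s. The rise took about 4 s, and contact ended near z = 135 mm, the pad's rest height. The force readings fell away steadily, with no sign of a snap.

In the last pictures, the lever is fully up, the gate is down, and the ball is in the tray. The gripper was clear, about 80 mm above the pad with only sensor noise on the force reading.

No check failed. The side force on the fingers reached about 9 N at the stop, from friction on the tilting pad. I measured the lever's rise only from the tool's motion and force, not from the lever itself.

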